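Load an enamelled plate into the bench kiln and hold the lid at its venting angle

TASK

Move the oblong enamelled plate from its bench trivet to the trivet in the open kiln so that it lies flat between the lugs: hold it by its bare edges only, keep it level, and never let the gripper touch the freshly coated faces. Then bring the kiln lid forward under control, never letting it drop or come near shut, and finish while still holding it 40 degrees open, so that the coat can dry before the lid is closed (the lid will not stay there by itself: the program ends with the gripper holding it). Leave the round disc and the other things on the bench alone.

Things in the scene. Friction and masses are not known exactly. Their poses are not given: they have to be found in the camera images.
- plate_center (a point): Centre of the oblong plate: loose copper, 70 mm long (its x), 50 wide (y), 3 thick, z up, 0.09 kg, wet white coats on both faces, bare edges. Starts in one of two like bench trivets, underside 28 mm above the bench. The middle 50 mm of its long edges are free, so fingers can close on the 50 mm width from above; below is open down to a 16 mm wide base strip on the centre line, 2 mm thick.
- plate_face: White coat on the plate's upper face, 62x42 mm, stands 0.8 mm proud and ends 4 mm inside the plate's edges; not to be touched by the gripper (same axes as the plate; origin at the centre of the underside of the copper).
- plate_back: White coat on the plate's under face, 52x32 mm, 0.8 mm proud, not to be touched by the gripper (same origin as plate_face).
- kiln_seat (a point): Where the plate's centre lies when seated in the kiln's trivet, 69.5 mm above the bench. x: along the plate's long side, to the back of the kiln; y: its short side; z up; either way round will do. The plate's ends rest on ledges; flared lugs 8 mm high stand 3 mm off the plate, at the middle of both ends and at the sides within 9 mm of each corner.
- kiln: Fixed grey bench kiln, origin under its centre: 170 mm deep (x, to its back), 200 wide (y), rim 95 mm above the bench. Its chamber, open at the top, is 124 mm (x) by 150 mm (y), floor 40 mm above the bench. A steel trivet like those on the bench is fixed in the middle of it. Two stops behind it hold the open lid.
- lid_hinge (a point): Middle of the lid's hinge axis at the back of the kiln, 90 mm behind and 30.5 mm above kiln_seat; its axes are the kiln's (the hinge axis is its y).
- lid (a joint): Opening angle of the kiln lid, rad: 0 shut (level), growing as the front rises, 1.75 leaning back on its stops, where it starts or soon settles. The hinge is free: forward of about 1.45 rad the lid (about 0.7 kg) falls shut unless held. 40 degrees is 0.698.
- lid_handle (a point): Middle of the lid's wooden handle, a round bar 15 mm thick, 100 mm long, parallel to the hinge axis, on an arm at each end, 38 mm in front of the lid's front edge. 213 mm in front of the hinge axis and 11 mm above it when shut; turns with the lid (213 mm from the axis, at lid angle + 0.05 rad above level). The lid is a slab 170 mm deep, 200 wide, 28 thick; the bar is at half its thickness.
- disc_center (a point): Centre of the round enamelled disc, 70 mm across, 3 mm thick, in the other bench trivet; stays where it is.
- wax_pot: Bystander: screw-lid pot, 59 mm wide, 40 high; origin at the centre of its underside.
- bench_block: Bystander: square steel block, 64x64x16 mm; origin at the centre of its underside.

How it is judged:
By the outcome, as a careful person would: the job done as asked, in the order asked, and still so for the second after the job is handed in, while the arm keeps its last pose, push and grip.
It also fails if it takes over 64 s, if anything falls off the work surface, if the arm or the gripper's body presses on something with over 40 N, if the wrist force passes 120 N, or if a joint passes its speed limit or range.

ROBOT

A 7-joint arm with a two-finger parallel gripper is mounted at the origin on a cart in front of the work surface, level with it; the furniture and walls round the work are solid. World frame = base frame: x ahead of the robot, y to its left, z up, the work surface at z = 0. Lengths are in m, angles in rad, forces in N, time in s.
With the tool pointing down it reaches from about 0.4 to 0.85 m from the base axis. Payload 4.5 kg.
Tool frame: the origin (TCP) lies midway between the tips of the shut fingers; the grasp point (between the pads) lies 19 mm behind it; x points along the fingers, y is the direction in which the jaws open and shut, and the axes are right-handed (so a half turn about x gives the same grasp; the last joint's range is limited). The gripper opens to 88 mm and grips with 3 to 60 N. Pads are 18 mm wide; open, the fingers measure 123 mm over their backs; the gripper's body (75 mm by 187 mm) begins 45 mm behind the grasp point.
Start: joints at [1.183, 0.689, -0.195, 1.565, 0.157, 0.902, -0.215], TCP at [0.256, -0.57, 0.239] pointing down, gripper open.
Joint ranges: [-3.01, 3.01], [-0.46, 2.08], [-1.47, 1.51], [0.13, 2.56], [-1, 4.14], [0.04, 2.09], [-2.66, 2.66]. Speed limits (rad/s): [2.57, 2.57, 3.14, 3.14, 3.14, 3.14, 3.14].

INTERFACE

Orientations are given as a unit quaternion [x, y, z, w].
In Python, from plant import r gives the robot as it stands.
- The arm moves only by the tool arm_command, never from a script. Its argument "plan" is a list of rows, each a list of 5 numbers: the finger opening in m, from 0 to 0.0881, then the shift along the tool's x, y, z in m, then the turn about the tool's x in rad. In form: [[grip, dx, dy, dz, roll], ...]. A call has 1 to 12 rows; each row shifts and turns the commanded pose from where the row before left it, along the tool's axes as they then stand; what a row does not reach is not made up. A row lasts 1/8 s, in which the tool goes at most 62.5 mm and 10.7 degrees, less where a joint would pass 70% of its speed; a pose out of reach is approached as far as the arm can. A call is refused whole if a number of a shift passes 0.0625 or a number of a turn 0.188, either way. A call with a gripper value outside its range is refused whole. The fingers move at their own pace and stop on an object; "force" is the grip in N (left out, the last holds). Time passes only in rows, so rows that do not move let the fingers close. It gives the time, the measured TCP pose, the force and the opening at its end, in the units of the state.
- r.get_state(): the state, without advancing time (a new reading comes with each control period).
- r.snapshot(name): name is "scene" or "top" or "wrist"; returns (picture, depth): 480x640x3 uint8, red, green, blue; 480x640 float32, m along the optical axis (not along the pixel's ray), 0 where there is no reading.
- r.calibration(name): a dict with "fx", "fy", "cx", "cy" (pixels), "eye" and "orientation" of the camera in the world; the wrist camera has in their place "mount" (4x4, takes a point from camera to tool coordinates, whose origin is the TCP and whose axes are the tool frame's). Camera axes: x right, y down, z forward; pixel columns grow to the right and rows downward; lengths in m; the calibration is good to about 2 mm. A picture is of the moment at which its call begins: read the wrist's pose just before it. calibration takes no time and is no camera call.
- r.finish_job(): hands the job in, once; it reports no verdict.
The state is a dict: "clock": time; "q": joint angles; "qd": joint speeds; "joint_torque": joint torques, N m; "tool_pos": TCP position; "eef_rot": TCP orientation; "contact_force": force on the tool from outside, world axes, zero at the start; "moment": the same for the moment, N m; "opening": opening from 0.0 (shut) to 1.0 (fully open).
Only numpy, scipy, OpenCV 4.12 (cv2) and the standard library are available. Lean on these libraries where they do the work, as an engineer would, in place of code of your own. Each camera call takes 0.05 s, during which the arm holds its last target.

## Working session

There is one attempt and no reset: what is moved stays moved. The work goes in short steps, Python scripts to look and compute and a tool call to move; the robot and the scene stay as the last step left them, time stands still between calls to the robot, and variables do not carry over. Pictures are saved under pics/ and viewed, and the job is handed in when it is done.

Besides the shell and the picture viewer there is one more tool, called after "Request:" by a JSON object that holds its "method" and its "body", one argument or row to a line. arm_command: Moves the arm, as the interface text tells. Its arguments: {"type":"object","properties":{"plan":{"type":"array","items":{"type":"array","items":{"type":"number"}}},"force":{"type":"number"}},"required":["plan"]}

```bash
ls; mkdir -p pics; python3 - <<'E'
from plant import r
import cv2,numpy as np
print(r.get_state())
for n in ["scene","top"]:
    p,d=r.snapshot(n); cv2.imwrite(f"pics/{n}0.png",p[:,:,::-1]); np.save(f"pics/{n}0.npy",d); np.save(f"pics/{n}0c.npy",p)
    print(n,r.calibration(n))
print(r.calibration("wrist"))
E
```

```text
pics
{'clock': 0.0, 'q': array([ 1.18279064,  0.69000203, -0.19452906,  1.56634327,  0.15728315,
        0.90253338, -0.21506658]), 'qd': array([-0.00121951, -0.00045   , -0.00171668, -0.00017257, -0.00169387,
       -0.00058791,  0.00031111]), 'joint_torque': array([-5.49461174e-05, -5.27556288e+01, -1.26664594e+00, -1.53428757e+01,
       -5.25832234e-02,  6.51410475e-03,  1.25886213e-04]), 'tool_pos': array([ 0.25557856, -0.56964424,  0.23789938]), 'eef_rot': array([-0.69124901, -0.14871382,  0.69161062, -0.14742373]), 'contact_force': array([-0.71686685,  0.07335174,  0.04686628]), 'moment': array([ 0.05255812, -0.04389224,  0.00705533]), 'opening': 1.0058047245990798}
scene {'fx': 611.0154952884287, 'fy': 611.0154952884287, 'cx': 324.62921459490366, 'cy': 224.25820209789302, 'eye': array([-0.36593731,  0.8327979 ,  1.32043558]), 'orientation': array([-0.35982418,  0.85426832, -0.34650606,  0.14382542])}
top {'fx': 616.5341610829599, 'fy': 616.5341610829599, 'cx': 322.9953365304261, 'cy': 243.96996307069827, 'eye': array([ 0.05461143, -0.0193114 ,  1.69400981]), 'orientation': array([ 0.71943314, -0.68225149,  0.09053743, -0.09355124])}
{'fx': 337.8432958760672, 'fy': 337.8432958760672, 'cx': 322.8701973841121, 'cy': 245.94029742902094, 'mount': array([[-1.67083740e-04, -2.60299484e-01,  9.65527913e-01,
        -1.45172310e-01],
       [ 9.99999972e-01, -2.02993024e-04,  1.18323618e-04,
         1.03166756e-04],
       [ 1.65195854e-04,  9.65527906e-01,  2.60299511e-01,
        -6.69206211e-02],
       [ 0.00000000e+00,  0.00000000e+00,  0.00000000e+00,
         1.00000000e+00]])}
```

View pics/scene0.png

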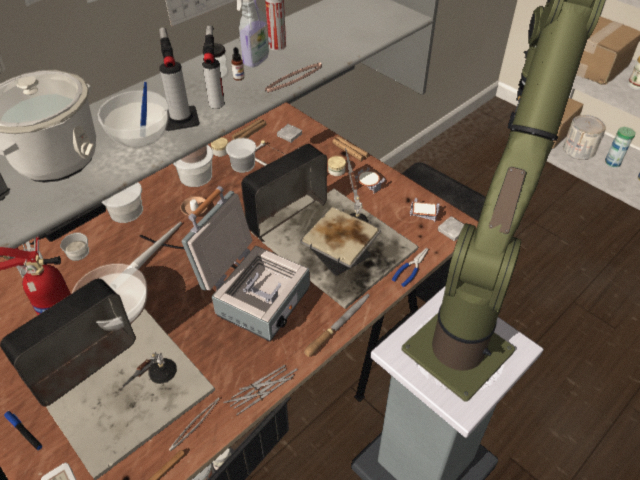

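View pics/top0.png

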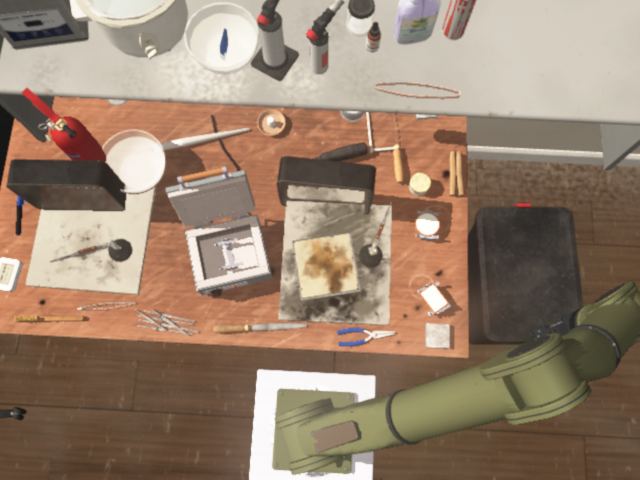

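Top view: the kiln is near (229,255) with its lid leaning to the back (up). The oblong plate seems to be at (433,297), the disc at (428,224), and the block at (438,335). I'll zoom in and deproject.

```bash
cat > h.py <<'E'
import numpy as np,cv2
from scipy.spatial.transform import Rotation as R
from plant import r
def cloud(name,d,pose=None):
    c=r.calibration(name)
    v,u=np.mgrid[0:480,0:640]
    P=np.stack([(u-c['cx'])/c['fx']*d,(v-c['cy'])/c['fy']*d,d],-1)
    if name=='wrist':
        M=c['mount']; P=P@M[:3,:3].T+M[:3,3]
        return P@R.from_quat(pose[1]).as_matrix().T+pose[0]
    return P@R.from_quat(c['orientation']).as_matrix().T+c['eye']
def crop(img,x0,y0,x1,y1,s,fn):
    cv2.imwrite(fn,cv2.resize(img[y0:y1,x0:x1,::-1],None,fx=s,fy=s,interpolation=cv2.INTER_CUBIC))
E
python3 - <<'E'
from h import *
d=np.load('pics/top0.npy');p=np.load('pics/top0c.npy')
P=cloud('top',d); np.save('pics/topP.npy',P)
crop(p,380,190,480,360,4,'pics/t_r.png'); crop(p,150,150,290,310,4,'pics/t_k.png')
for u,v in [(433,297),(428,224),(438,335),(420,183),(260,300),(190,230),(268,285),(232,255),(205,176),(210,200)]:
    print((u,v),P[v,u].round(3))
E
```

```text
(433, 297) [ 0.364 -0.307  0.038]
(428, 224) [ 0.572 -0.292  0.033]
(438, 335) [ 0.264 -0.325  0.014]
(420, 183) [ 0.691 -0.268  0.038]
(260, 300) [ 0.337  0.166 -0.001]
(190, 230) [0.501 0.359 0.096]
(268, 285) [ 0.381  0.148 -0.005]
(232, 255) [0.453 0.25  0.033]
(205, 176) [0.578 0.288 0.307]
(210, 200) [0.549 0.289 0.216]
```

View pics/t_r.png

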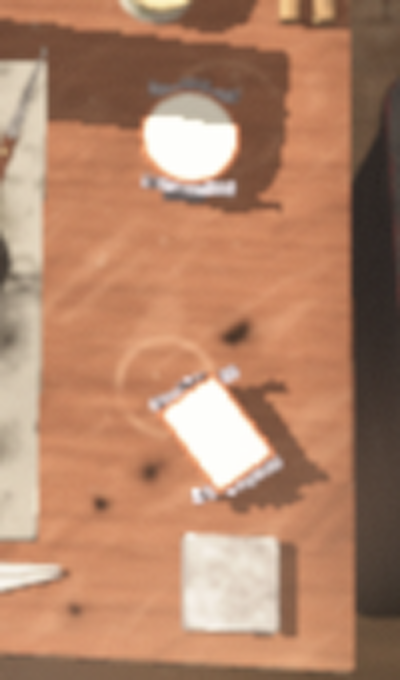

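View pics/t_k.png

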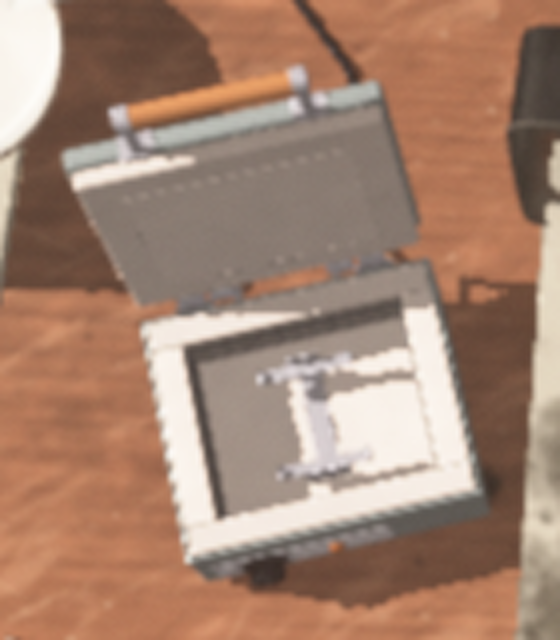

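```bash
python3 - <<'E'
from h import *
P=np.load('pics/topP.npy');p=np.load('pics/top0c.npy').astype(int)
z=P[...,2]
m=(p.min(-1)>200)&(abs(P[...,0]-.364)<.06)&(abs(P[...,1]+.307)<.06)&(z>.02)
pts=P[m]; print(m.sum(),pts.mean(0)); 
rc=cv2.minAreaRect((pts[:,:2]*1000).astype(np.float32));print(rc)
m=(abs(P[...,0]-.572)<.06)&(abs(P[...,1]+.292)<.06)&(z>.022)&(z<.06);print('disc',P[m].mean(0))
# kiln rim
m=(z>.085)&(z<.103)&(abs(P[...,0]-.45)<.15)&(abs(P[...,1]-.25)<.15)
k=P[m]; rk=cv2.minAreaRect((k[:,:2]*1000).astype(np.float32));print('kiln',m.sum(),rk)
hsv=cv2.cvtColor(np.load('pics/top0c.npy'),cv2.COLOR_RGB2HSV)
m=(hsv[...,1]>130)&(z>.27)&(abs(P[...,1]-.29)<.12)&(abs(P[...,0]-.58)<.1)
hp=P[m];print('handle',m.sum(),hp.mean(0),hp.min(0),hp.max(0)); 
u,s,vt=np.linalg.svd(hp-hp.mean(0));print(vt[0],s)
s=r.get_state();M=R.from_quat(s['eef_rot']).as_matrix();print(M.round(3))
E
```

```text
375 [ 0.36239528 -0.31008391  0.03088734]
((361.2743225097656, -308.4460754394531), (69.62910461425781, 60.009979248046875), 25.927865982055664)
disc [ 0.57392131 -0.2885249   0.03070601]
kiln 2226 ((452.8902893066406, 257.4061279296875), (180.0281524658203, 200.40487670898438), 16.815523147583008)
handle 235 [0.58074071 0.29433333 0.31187925] [0.5631495  0.249247   0.29773602] [0.59855278 0.33864578 0.3206483 ]
[-2.82429123e-01  9.59288036e-01  5.03800305e-04] [0.40716042 0.06298474 0.05528633]
[[-0.001  0.41  -0.912]
 [ 0.001 -0.912 -0.41 ]
 [-1.    -0.002  0.   ]]
```

```bash
cat >> h.py <<'E'
def go(target,yaw=None,start=None,q=None):
    s=r.get_state(); p=s['tool_pos'] if start is None else np.array(start)
    M=R.from_quat(s['eef_rot'] if q is None else q).as_matrix()
    d=M.T@(np.array(target)-p); cur=np.degrees(np.arctan2(M[1,1],M[0,1]))
    print('t',round(s['clock'],2),'pos',s['tool_pos'].round(4),'yaw',round(cur,2),'tool delta',d.round(4),'tilt',M[:,0].round(4))
    if yaw is not None:
        print('roll',round(-np.radians((yaw-cur+180)%360-180),4))
    return d
E
python3 -c "
from h import *
go([.361,-.308,.17],-53)"
```

```text
t 0.1 pos [ 0.2556 -0.5697  0.238 ] yaw -65.82 tool delta [ 0.0683 -0.1955 -0.2034] tilt [-8.0e-04  1.4e-03 -1.0e+00]
roll -0.2238
```

Request:
{"method": "arm_command", "body": {
  "plan": [
    [0.0881, 0.005, -0.03, -0.03, 0],
    [0.0881, 0.01, -0.035, -0.04, 0],
    [0.0881, 0.013, -0.035, -0.04, 0],
    [0.0881, 0.013, -0.035, -0.04, 0],
    [0.0881, 0.013, -0.035, -0.034, 0],
    [0.0881, 0.014, -0.025, -0.02, 0],
    [0.0881, 0, 0, 0, -0.112],
    [0.0881, 0, 0, 0, -0.112],
    [0.0881, 0, 0, 0, 0],
    [0.0881, 0, 0, 0, 0]
  ]
}}

```text
clock: 1.35
tool_pos: [0.3621, -0.3089, 0.1707]
eef_rot: [-0.671, -0.224, 0.671, -0.224]
contact_force: [-0.4, 0.2, 1.0]
opening: 1.001
```

```bash
python3 - <<'E'
from h import *
s=r.get_state(); p,d=r.snapshot('wrist'); P=cloud('wrist',d,(s['tool_pos'],s['eef_rot']))
cv2.imwrite('pics/w1.png',p[:,:,::-1]); np.savez('pics/w1.npz',p=p,P=P)
print(s['q'].round(3))
go([.361,-.308,.17],-53)
E
```

```text
[ 0.73   0.616 -0.19   2.074  0.242  0.472 -0.569]
t 1.4 pos [ 0.3621 -0.3089  0.1707] yaw -53.1 tool delta [ 0.0007 -0.0014  0.0003] tilt [-0.e+00 -1.e-04 -1.e+00]
roll -0.0017
```

View pics/w1.png

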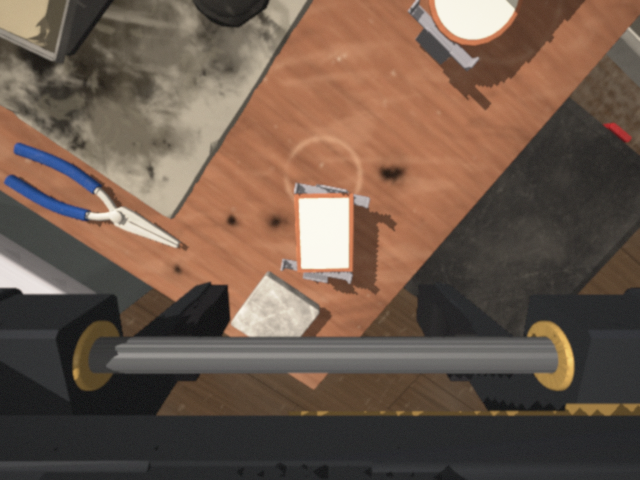

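The wrist view shows the oblong plate at about (326,232), nearly square with the jaws, and the block at (276,308). Next I'll fit the plate rectangle.

```bash
cat >> h.py <<'E'
def onplane(name,uv,z,pose):
    c=r.calibration(name); uv=np.asarray(uv,float)
    d=np.stack([(uv[:,0]-c['cx'])/c['fx'],(uv[:,1]-c['cy'])/c['fy'],np.ones(len(uv))],-1)
    if name=='wrist':
        M=c['mount']; Rw=R.from_quat(pose[1]).as_matrix(); o=Rw@M[:3,3]+pose[0]; d=d@M[:3,:3].T@Rw.T
    else: o=c['eye']; d=d@R.from_quat(c['orientation']).as_matrix().T
    return o+d*((z-o[2])/d[:,2])[:,None]
def whiterect(p,box,z,pose,th=215):
    x0,y0,x1,y1=box
    m=np.zeros(p.shape[:2],np.uint8); m[y0:y1,x0:x1]=(p[y0:y1,x0:x1].min(-1)>th)
    cs,_=cv2.findContours(m,cv2.RETR_EXTERNAL,cv2.CHAIN_APPROX_NONE); c=max(cs,key=cv2.contourArea)
    mm=np.zeros_like(m); cv2.drawContours(mm,[c],-1,1,-1); v,u=np.nonzero(mm)
    W=onplane(name:='wrist',np.stack([u,v],-1),z,pose)
    H=onplane('wrist',c[:,0],z,pose)
    rc=cv2.minAreaRect((H[:,:2]*1000).astype(np.float32))
    C=np.cov(W[:,:2].T); w,V=np.linalg.eigh(C); yaw=np.degrees(np.arctan2(V[1,1],V[0,1]))
    print('area',len(u),'centroid',W.mean(0).round(4),'yaw',round(yaw,2),'sides',np.sqrt(12*w).round(4),'rect',rc)
    return W.mean(0),yaw,mm
E
python3 - <<'E'
from h import *
a=np.load('pics/w1.npz');p=a['p'];s=r.get_state()
W,y,mm=whiterect(p,(280,180,370,285),.0318,(s['tool_pos'],s['eef_rot']))
print('depth z',np.median(a['P'][mm>0],0))
crop(p,260,160,400,310,5,'pics/w1c.png')
E
```

```text
area 3253 centroid [ 0.3642 -0.3086  0.0318] yaw -141.63 sides [0.0407 0.0608] rect ((363.3808288574219, -308.8196105957031), (60.73458480834961, 40.670997619628906), 37.942256927490234)
depth z [ 0.36444818 -0.30853148  0.03091155]
```

View pics/w1c.png

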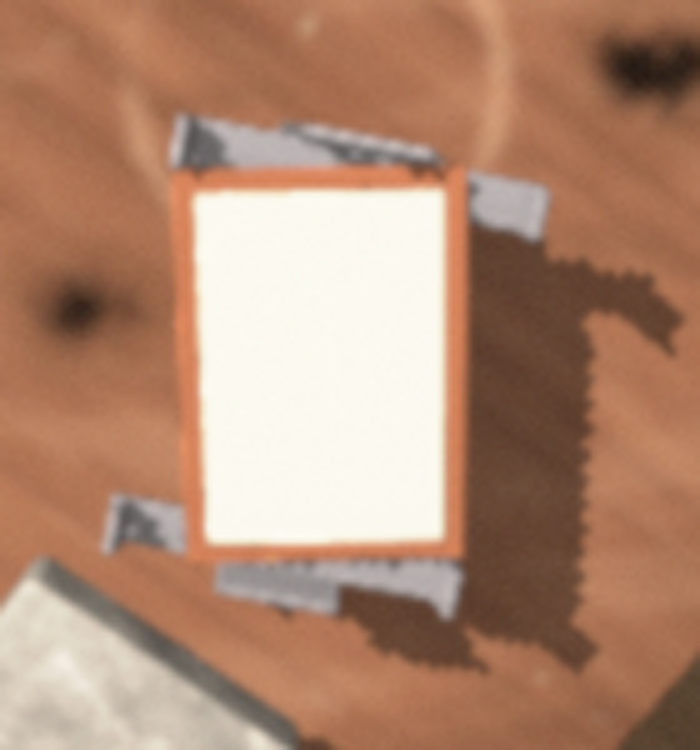

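Request:
{"method": "arm_command", "body": {
  "plan": [
    [0.0881, 0.03, 0, 0.001, -0.022],
    [0.0881, 0.04, 0.001, -0.001, 0],
    [0.0881, 0.03, 0, 0, 0],
    [0.0881, 0, 0, 0, 0]
  ]
}}

```text
clock: 1.9
tool_pos: [0.3618, -0.3089, 0.0693]
eef_rot: [-0.667, -0.233, 0.669, -0.231]
contact_force: [0.3, 1.2, 0.1]
opening: 0.997
```

```bash
python3 - <<'E'
from h import *
s=r.get_state(); p,d=r.snapshot('wrist'); P=cloud('wrist',d,(s['tool_pos'],s['eef_rot']))
cv2.imwrite('pics/w2.png',p[:,:,::-1]); np.savez('pics/w2.npz',p=p,P=P)
W,y,mm=whiterect(p,(230,150,420,330),.0318,(s['tool_pos'],s['eef_rot']))
print('depth',np.median(P[mm>0],0))
go([W[0],W[1],.012],-52)
E
```

```text
area 6818 centroid [ 0.3662 -0.3081  0.0318] yaw -135.01 sides [0.0399 0.0585] rect ((363.89813232421875, -309.0553894042969), (60.57379150390625, 40.86117935180664), 37.9501838684082)
depth [ 0.36605723 -0.30769086  0.03096073]
t 1.95 pos [ 0.3625 -0.3094  0.0704] yaw -51.76 tool delta [ 0.0584  0.0014 -0.0037] tilt [-1.5e-03  6.0e-04 -1.0e+00]
roll 0.0041
```

View pics/w2.png

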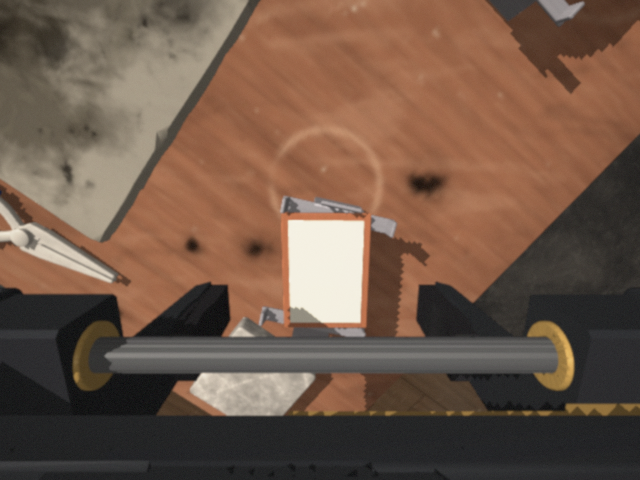

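Request:
{"method": "arm_command", "body": {
  "plan": [
    [0.07, 0, 0.0006, -0.0013, 0.005],
    [0.07, 0, 0, 0, 0],
    [0.07, 0.02, 0, 0, 0],
    [0.07, 0.02, 0, 0, 0],
    [0.07, 0.012, 0, 0, 0],
    [0.07, 0.006, 0, 0, 0],
    [0.07, 0, 0, 0, 0]
  ]
}}

```text
clock: 2.82
tool_pos: [0.3642, -0.3093, 0.0128]
eef_rot: [0.669, 0.23, -0.669, 0.23]
contact_force: [-0.3, 0.0, 0.5]
opening: 0.796
```

```bash
python3 - <<'E'
from h import *
for i in range(2):
  s=r.get_state(); p,d=r.snapshot('wrist')
  print(s['contact_force'].round(2),s['opening'])
  W,y,mm=whiterect(p,(230,150,420,335),.0318,(s['tool_pos'],s['eef_rot']))
  go([W[0],W[1],.012],-52)
cv2.imwrite('pics/w3.png',p[:,:,::-1])
E
```

```text
[-0.35  0.04  0.46] 0.7958830746878044
area 8187 centroid [ 0.3747 -0.3009  0.0318] yaw 123.03 sides [0.0347 0.041 ] rect ((373.964599609375, -301.2022399902344), (35.499671936035156, 40.99179458618164), 37.84029006958008)
t 2.88 pos [ 0.3643 -0.3094  0.013 ] yaw -52.03 tool delta [ 0.001  -0.0003 -0.0134] tilt [ 3.e-04 -3.e-04 -1.e+00]
roll -0.0005
[ 0.17 -0.28  1.11] 0.7962036251231068
area 8161 centroid [ 0.3747 -0.3009  0.0318] yaw 122.96 sides [0.0347 0.0411] rect ((373.90240478515625, -301.2139892578125), (35.579345703125, 40.991844177246094), 37.917510986328125)
t 2.92 pos [ 0.3644 -0.3095  0.0132] yaw -52.03 tool delta [ 0.0012 -0.0004 -0.0134] tilt [ 6.e-04 -5.e-04 -1.e+00]
roll -0.0005
```

View pics/w3.png

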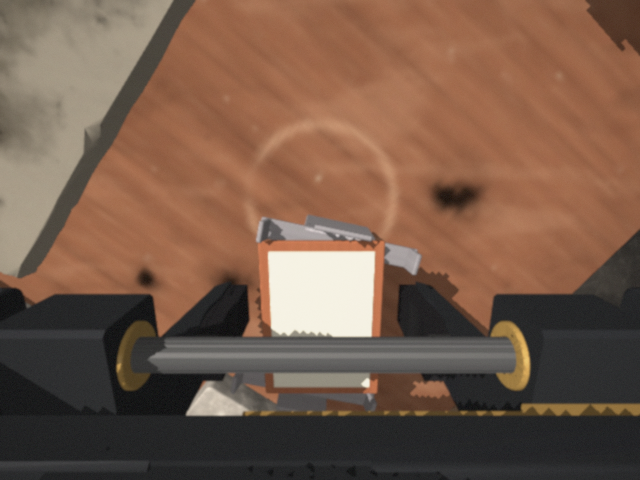

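The plate (264–383 px) lies midway between the fingertips (248, 400), so I'll close gently.

Request:
{"method": "arm_command", "body": {
  "plan": [
    [0.054, 0, 0, 0, 0],
    [0.051, 0, 0, 0, 0],
    [0.048, 0, 0, 0, 0],
    [0.045, 0, 0, 0, 0],
    [0.045, 0, 0, 0, 0],
    [0.045, 0, 0, 0, 0]
  ],
  "force": 15
}}

```text
clock: 3.68
tool_pos: [0.3642, -0.3094, 0.0129]
eef_rot: [0.669, 0.23, -0.669, 0.23]
contact_force: [-0.2, 0.2, 4.9]
opening: 0.562
```

```bash
python3 - <<'E'
from h import *
s=r.get_state(); p,d=r.snapshot('wrist')
print(s['contact_force'].round(2),s['opening']*88,s['tool_pos'])
whiterect(p,(230,150,420,335),.0318,(s['tool_pos'],s['eef_rot']))
cv2.imwrite('pics/w4.png',p[:,:,::-1])
E
```

```text
[-0.2   0.22  4.89] 49.47802788578994 [ 0.36423779 -0.30935279  0.0129115 ]
area 7926 centroid [ 0.3758 -0.3012  0.0318] yaw 113.32 sides [0.0335 0.0408] rect ((374.23651123046875, -301.6363220214844), (35.53837203979492, 41.053253173828125), 37.81929016113281)
```

View pics/w4.png

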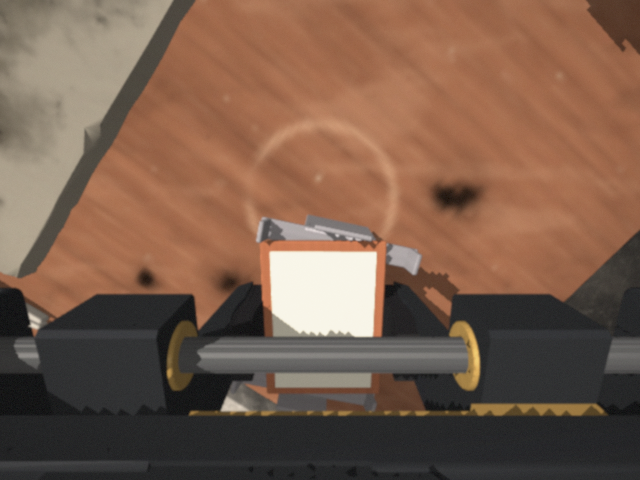

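Request:
{"method": "arm_command", "body": {
  "plan": [
    [0.045, -0.004, 0, 0, 0],
    [0.045, -0.008, 0, 0, 0],
    [0.045, -0.015, 0, 0, 0],
    [0.045, -0.025, 0, 0, 0],
    [0.045, -0.035, 0, 0, 0],
    [0.045, -0.04, 0, 0, 0],
    [0.045, -0.04, 0, 0, 0],
    [0.045, -0.025, 0, 0, 0],
    [0.045, -0.01, 0, 0, 0],
    [0.045, 0, 0, 0, 0]
  ]
}}

```text
clock: 4.97
tool_pos: [0.364, -0.3093, 0.2152]
eef_rot: [0.669, 0.23, -0.669, 0.23]
contact_force: [0.6, 0.5, -0.7]
opening: 0.562
```

```bash
python3 - <<'E'
from h import *
s=r.get_state(); p,d=r.snapshot('wrist')
print(s['contact_force'].round(2),s['opening']*88,s['tool_pos'],s['q'].round(2))
cv2.imwrite('pics/w5.png',p[:,:,::-1])
go([.39,.239,.22],106.6)
E
```

```text
[ 0.59  0.53 -0.67] 49.45657177836399 [ 0.36404307 -0.30932583  0.21517186] [ 0.77  0.54 -0.25  2.02  0.23  0.6  -0.54]
t 5.03 pos [ 0.3637 -0.309   0.2144] yaw -52.02 tool delta [-0.0055 -0.4158 -0.3579] tilt [-7.e-04  3.e-04 -1.e+00]
roll -2.7685
```

View pics/w5.png

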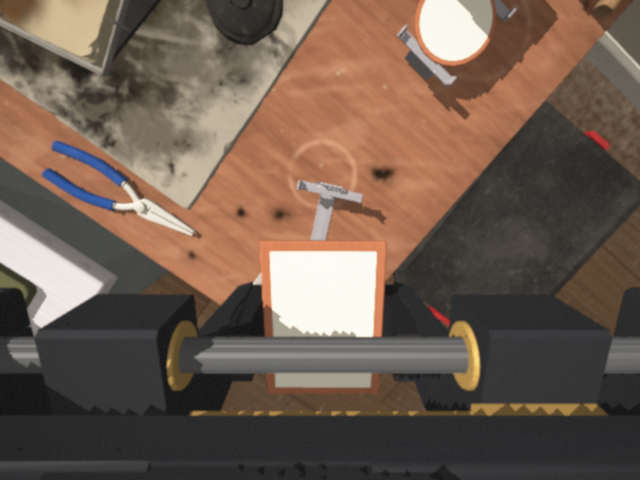

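```bash
python3 - <<'E'
from h import *
P=np.load('pics/topP.npy');z=P[...,2]
for x in np.arange(.25,.8,.05):
    print(round(x,2),[ (lambda q: round(float(q.max()),2) if len(q) else None)(z[(abs(P[...,0]-x)<.025)&(abs(P[...,1]-y)<.025)]) for y in np.arange(-.35,.4,.05)])
E
```

```text
0.25 [0.03, 0.03, 0.01, 0.02, 0.02, 0.02, 0.02, 0.01, 0.01, 0.02, 0.02, 0.03, 0.03, 0.03, 0.01]
0.3 [0.02, 0.04, 0.01, 0.03, 0.02, 0.02, 0.02, 0.02, 0.02, 0.03, 0.01, 0.01, 0.01, 0.01, 0.01]
0.35 [0.04, 0.04, 0.04, 0.02, 0.03, 0.1, 0.1, 0.11, 0.1, 0.02, 0.01, 0.1, 0.1, 0.11, 0.1]
0.4 [0.04, 0.04, 0.04, 0.02, 0.02, 0.1, 0.11, 0.11, 0.11, 0.02, 0.1, 0.1, 0.1, 0.1, 0.11]
0.45 [0.01, 0.01, 0.01, 0.02, 0.1, 0.1, 0.1, 0.1, 0.11, 0.11, 0.1, 0.1, 0.06, 0.07, 0.11]
0.5 [0.01, 0.01, 0.01, 0.02, 0.18, 0.1, 0.1, 0.1, 0.1, 0.1, 0.1, 0.1, 0.1, 0.12, 0.21]
0.55 [0.01, 0.05, 0.04, 0.02, 0.23, 0.02, 0.03, 0.02, 0.03, 0.02, 0.04, 0.24, 0.28, 0.32, 0.32]
0.6 [0.01, 0.04, 0.04, 0.02, 0.03, 0.22, 0.23, 0.23, 0.22, 0.22, 0.21, 0.27, 0.32, 0.32, 0.31]
0.65 [0.02, 0.04, 0.05, 0.01, 0.2, 0.22, 0.23, 0.22, 0.22, 0.23, 0.2, 0.01, -0.0, None, None]
0.7 [0.03, 0.05, 0.05, 0.03, 0.01, None, 0.02, 0.22, 0.22, 0.22, 0.01, 0.01, 0.01, 0.01, 0.01]
0.75 [0.3, 0.31, 0.31, 0.31, 0.31, 0.31, 0.31, 0.31, 0.31, 0.32, 0.31, 0.32, 0.31, 0.31, 0.31]
```

Request:
{"method": "arm_command", "body": {
  "plan": [
    [0.045, 0, 0, 0, -0.1],
    [0.045, 0, 0, 0, -0.18],
    [0.045, 0, 0, 0, -0.18],
    [0.045, 0, 0, 0, -0.18],
    [0.045, 0, 0, 0, -0.18],
    [0.045, 0, 0, 0, -0.18],
    [0.045, 0, 0, 0, -0.18],
    [0.045, 0, 0, 0, -0.18],
    [0.045, 0, 0, 0, -0.14],
    [0.045, 0, 0, 0, 0]
  ]
}}

```text
clock: 6.28
tool_pos: [0.3635, -0.3088, 0.2135]
eef_rot: [0.333, 0.625, -0.332, 0.623]
contact_force: [0.2, -0.0, -1.2]
opening: 0.561
```

```bash
python3 - <<'E'
from h import *
print(r.get_state()['q'].round(2))
for t in [[.47,-.12,.22],[.47,.08,.22],[.39,.239,.22]]: go(t,106.6)
E
```

```text
[ 1.05  0.61 -0.7   2.01  0.59  0.73  0.58]
t 6.28 pos [ 0.3635 -0.3088  0.2135] yaw 33.84 tool delta [-0.0063  0.1936 -0.0975] tilt [-0.0017  0.0023 -1.    ]
roll -1.27
t 6.28 pos [ 0.3635 -0.3088  0.2135] yaw 33.84 tool delta [-0.0058  0.305  -0.2636] tilt [-0.0017  0.0023 -1.    ]
roll -1.27
t 6.28 pos [ 0.3635 -0.3088  0.2135] yaw 33.84 tool delta [-0.0053  0.3271 -0.4403] tilt [-0.0017  0.0023 -1.    ]
roll -1.27
```

Request:
{"method": "arm_command", "body": {
  "plan": [
    [0.045, -0.02, 0, 0, 0],
    [0.045, -0.036, 0, 0, 0],
    [0.045, -0.02, 0.01, -0.008, 0],
    [0.045, 0, 0.0286, -0.0228, 0],
    [0.045, 0, 0.0286, -0.0228, 0],
    [0.045, 0, 0.0286, -0.0228, 0],
    [0.045, 0, 0.0286, -0.0228, 0],
    [0.045, 0, 0.0286, -0.0228, 0],
    [0.045, 0, 0.0186, -0.0148, 0]
  ]
}}

```text
clock: 7.4
tool_pos: [0.4303, -0.098, 0.2903]
eef_rot: [0.333, 0.624, -0.333, 0.624]
contact_force: [0.4, -0.2, -0.3]
opening: 0.561
```

Request:
{"method": "arm_command", "body": {
  "plan": [
    [0.045, 0, 0.02, -0.03, 0],
    [0.045, 0, 0.02, -0.03, 0],
    [0.045, 0, 0.02, -0.03, 0],
    [0.045, 0, 0.02, -0.03, 0],
    [0.045, 0, 0.02, -0.03, 0],
    [0.045, 0.008, 0.011, -0.031, 0],
    [0.045, 0.008, 0.011, -0.031, 0],
    [0.045, 0.008, 0.011, -0.031, 0],
    [0.045, 0.008, 0.011, -0.031, 0],
    [0.045, 0.008, 0.011, -0.031, 0],
    [0.045, 0, 0, 0, 0]
  ]
}}

```text
clock: 8.78
tool_pos: [0.3872, 0.2421, 0.25]
eef_rot: [0.332, 0.625, -0.332, 0.624]
contact_force: [0.5, -0.6, -0.3]
opening: 0.563
```

Request:
{"method": "arm_command", "body": {
  "plan": [
    [0.045, 0, 0, 0, -0.1],
    [0.045, 0, 0, 0, -0.18],
    [0.045, 0, 0, 0, -0.18],
    [0.045, 0, 0, 0, -0.18],
    [0.045, 0, 0, 0, -0.18],
    [0.045, 0, 0, 0, -0.18],
    [0.045, 0, 0, 0, -0.18],
    [0.045, 0, 0, 0, -0.09],
    [0.045, 0, 0, 0, 0],
    [0.045, 0, 0, 0, 0]
  ]
}}

```text
clock: 10.02
tool_pos: [0.3888, 0.2389, 0.2505]
eef_rot: [-0.102, 0.7, 0.101, 0.7]
contact_force: [-0.1, 0.2, -1.0]
opening: 0.562
```

```bash
python3 - <<'E'
from h import *
s=r.get_state(); p,d=r.snapshot('wrist'); P=cloud('wrist',d,(s['tool_pos'],s['eef_rot']))
np.savez('pics/w6.npz',p=p,P=P,pos=s['tool_pos'],q=s['eef_rot'])
print(s['contact_force'].round(2),s['opening']*88,s['tool_pos'],s['q'].round(2))
cv2.imwrite('pics/w6.png',p[:,:,::-1])
go([.453,.257,.22],106.6)
E
```

```text
[-0.13  0.24 -0.97] 49.41615682868936 [0.38878563 0.23890559 0.25046451] [ 0.01  0.65 -1.08  2.01  0.72  0.93  0.4 ]
t 10.07 pos [0.3888 0.2391 0.2506] yaw 106.55 tool delta [ 0.0306 -0.0011  0.0667] tilt [ 0.e+00 -8.e-04 -1.e+00]
roll -0.0008
```

View pics/w6.png

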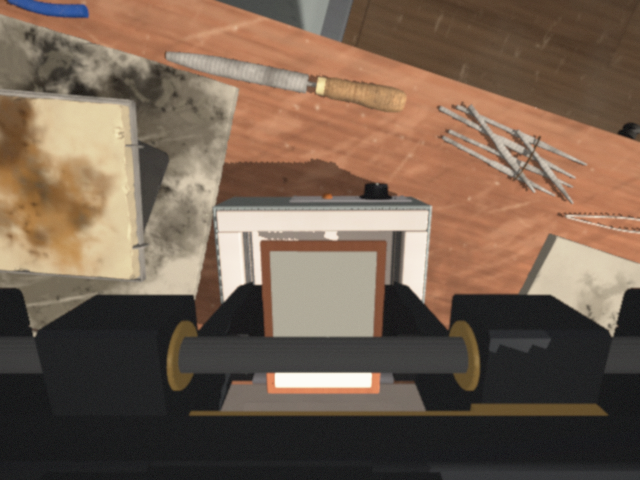

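```bash
python3 - <<'E'
from h import *
P=np.load('pics/w6.npz')['P']
z=P[...,2]; m=(abs(z-.095)<.006)
m[:, :200]=0; m[:,445:]=0; m[290:]=0
q=P[m]; print(m.sum(),q.mean(0))
ex=np.array([np.cos(np.radians(16.6)),np.sin(np.radians(16.6))]);ey=np.array([-ex[1],ex[0]])
a=q[:,:2]@ex;b=q[:,:2]@ey
print('x front',np.percentile(a,[0,1,5]),'y',np.percentile(b,[0,1,99,100]))
# per-row left/right edges
for v in range(215,285,10):
    u=np.nonzero(m[v])[0]
    if len(u): print(v,u[0],u[-1],(P[v,u[0],:2]@ey).round(4),(P[v,u[-1],:2]@ey).round(4))
E
```

```text
8541 [0.39121998 0.23776442 0.09340163]
x front [0.41761937 0.41826314 0.41973461] y [0.01624275 0.01776171 0.2146897  0.21629139]
215 213 430 0.0173 0.2158
225 214 429 0.0175 0.2153
235 214 428 0.0162 0.2149
245 215 428 0.0168 0.2162
255 216 427 0.0165 0.2157
265 217 426 0.0172 0.2153
275 218 425 0.0171 0.2152
```

Request:
{"method": "arm_command", "body": {
  "plan": [
    [0.045, -0.03, 0, 0, 0],
    [0.045, -0.04, 0, 0, 0],
    [0.045, -0.01, 0, 0.02, 0],
    [0.045, 0, -0.001, 0.03, 0],
    [0.045, 0, 0, 0.017, 0],
    [0.045, 0, 0, 0, 0],
    [0.045, 0, 0, 0, 0]
  ]
}}

```text
clock: 10.95
tool_pos: [0.4522, 0.2577, 0.3306]
eef_rot: [-0.103, 0.7, 0.103, 0.699]
contact_force: [-0.3, 0.0, -1.3]
opening: 0.559
```

```bash
python3 - <<'E'
from h import *
s=r.get_state(); p,d=r.snapshot('wrist'); P=cloud('wrist',d,(s['tool_pos'],s['eef_rot']))
np.savez('pics/w7.npz',p=p,P=P,pos=s['tool_pos'],q=s['eef_rot'])
crop(p,200,150,440,290,3,'pics/w7.png')
go([.453,.257,.22],106.6)
E
```

```text
t 11.0 pos [0.4522 0.2577 0.3307] yaw 106.73 tool delta [ 0.1107 -0.0009  0.0006] tilt [-2.e-04 -8.e-04 -1.e+00]
roll 0.0023
```

View pics/w7.png

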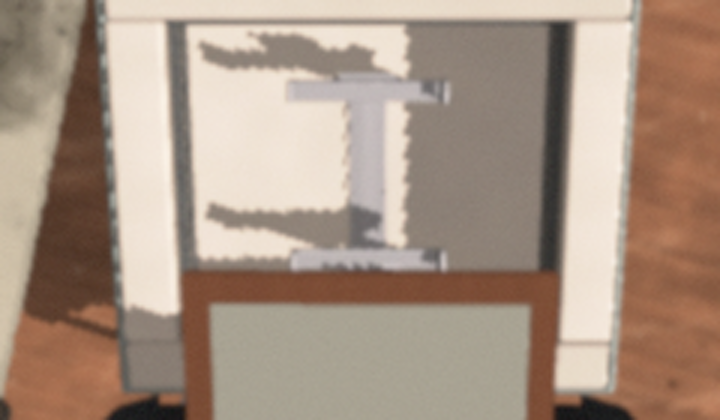

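The crop shows the kiln trivet with its front crossbar at crop (287–450, 75–102), its back crossbar at (292–446, 250+), and the base strip centred near x=367. I'll measure it from depth.

```bash
python3 - <<'E'
from h import *
a=np.load('pics/w7.npz');P=a['P'];z=P[...,2]
yaw=np.radians(16.6)
ex=np.array([np.cos(yaw),np.sin(yaw)]);ey=np.array([-ex[1],ex[0]])
X=P[...,:2]@ex;Y=P[...,:2]@ey
m=(z>.055)&(z<.085)&(abs(X-.503)<.058)&(abs(Y-.116)<.07); m[238:]=0
print(m.sum())
q=np.stack([X[m],Y[m],z[m]],-1)
f=q[q[:,0]<.503];b=q[q[:,0]>=.503]
for n,k in (('front',f),('back',b)):
    print(n,len(k),'X',np.percentile(k[:,0],[1,10,50,90,99]).round(4),'Y',np.percentile(k[:,1],[1,10,50,90,99]).round(4),'z',np.percentile(k[:,2],[5,50,95]).round(4))
    A=np.polyfit(k[:,1],k[:,0],1);print('slope deg',np.degrees(np.arctan(A[0])))
im=(np.clip((z-.03)/.08,0,1)*255).astype(np.uint8)
crop(np.dstack([im]*3),200,150,440,290,3,'pics/w7z.png')
# rim
pm=(abs(z-.095)<.006); pm[238:]=0
for v in range(160,236,12):
    u=np.nonzero(pm[v]&(abs(X[v]-.5)<.1)&(abs(Y[v]-.116)<.12))[0]
    if len(u):
        g=np.nonzero(np.diff(u)>20)[0]
        print(v,X[v,u[0]].round(4),'Y',Y[v,u[0]].round(4),Y[v,u[-1]].round(4), [ (Y[v,u[i]].round(4),Y[v,u[i+1]].round(4)) for i in g])
c=[v for v in range(130,238) if pm[v,320]];print('front rim X',X[c[0],320],X[c[-1],320])
E
```

```text
725
front 468 X [0.4618 0.4644 0.4681 0.4727 0.4729] Y [0.085  0.091  0.1164 0.1413 0.1468] z [0.0659 0.0673 0.0757]
slope deg -0.1968977075594818
back 257 X [0.5333 0.5338 0.5364 0.5389 0.5393] Y [0.0854 0.0904 0.1165 0.1414 0.147 ] z [0.0657 0.0673 0.0738]
slope deg -0.10033878020035882
160 0.446 Y 0.0174 0.2146 [(np.float64(0.0407), np.float64(0.1914))]
172 0.4589 Y 0.0176 0.2159 [(np.float64(0.041), np.float64(0.1921))]
184 0.4721 Y 0.0178 0.2156 [(np.float64(0.0411), np.float64(0.1913))]
196 0.4857 Y 0.0164 0.2151 [(np.float64(0.0407), np.float64(0.1915))]
208 0.4994 Y 0.0167 0.2152 [(np.float64(0.0412), np.float64(0.1917))]
220 0.5133 Y 0.0171 0.2143 [(np.float64(0.0411), np.float64(0.1912))]
232 0.5275 Y 0.0174 0.2157 [(np.float64(0.0414), np.float64(0.1913))]
front rim X 0.4185654031186514 0.44052509400103024
```

View pics/w7z.png

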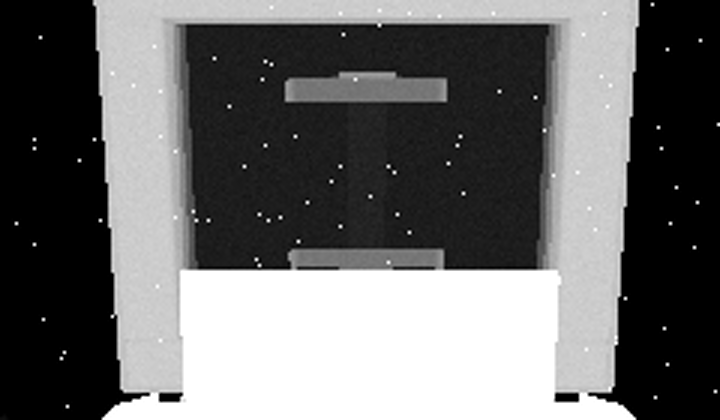

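```bash
python3 - <<'E'
from h import *
a=np.load('pics/w7.npz');p=a['p'];P=a['P'];pos=a['pos'];Rm=R.from_quat(a['q']).as_matrix()
T=(P-pos)@Rm   # tool coords
m=(T[...,0]<-.01)&(T[...,0]>-.028)&(abs(T[...,1])<.035)&(T[...,2]<-.012); 
t=T[m]; print(m.sum(),'x med',np.median(t[:,0]),'y',np.percentile(t[:,1],[.5,99.5]),'zmin',np.percentile(t[:,2],[.2,1]))
A=np.c_[t[:,1],t[:,2],np.ones(len(t))];print('tilt fit',np.linalg.lstsq(A,t[:,0],rcond=None)[0])
# edges in several columns / rows
vs=[np.nonzero(m[:,u])[0][0] for u in range(275,375,10)]
print('front edge z', [T[v,u,2].round(4) for v,u in zip(vs,range(275,375,10))])
print('sides',[(T[v,np.nonzero(m[v])[0][0],1].round(4),T[v,np.nonzero(m[v])[0][-1],1].round(4)) for v in range(245,300,8)])
s=r.get_state(); print(s['tool_pos'])
E
```

```text
6705 x med -0.017676169977489976 y [-0.02485306  0.02434863] zmin [-0.03420293 -0.03403093]
tilt fit [ 0.00148566 -0.03320339 -0.0184112 ]
front edge z [np.float64(-0.034), np.float64(-0.034), np.float64(-0.0343), np.float64(-0.0339), np.float64(-0.0341), np.float64(-0.034), np.float64(-0.0337), np.float64(-0.0341), np.float64(-0.0341), np.float64(-0.0337)]
sides [(np.float64(-0.0247), np.float64(0.0243)), (np.float64(-0.0247), np.float64(0.0244)), (np.float64(-0.025), np.float64(0.0247)), (np.float64(-0.025), np.float64(0.0242)), (np.float64(-0.0249), np.float64(0.0246)), (np.float64(-0.0249), np.float64(0.0242)), (np.float64(-0.024), np.float64(0.024))]
[0.45215709 0.2577414  0.33072519]
```

Request:
{"method": "arm_command", "body": {
  "plan": [
    [0.045, 0.02, -0.0015, -0.0045, 0],
    [0.045, 0.035, 0, 0, 0],
    [0.045, 0.04, 0, 0, 0],
    [0.045, 0.04, 0, 0, 0],
    [0.045, 0.04, 0, 0, 0],
    [0.045, 0.035, 0, 0, 0],
    [0.045, 0.025, 0, 0, 0],
    [0.045, 0.012, 0, 0, 0],
    [0.045, 0, 0, 0, 0],
    [0.045, 0, 0, 0, 0]
  ]
}}

```text
clock: 12.25
tool_pos: [0.4496, 0.2557, 0.0847]
eef_rot: [-0.102, 0.699, 0.103, 0.7]
contact_force: [-0.3, 0.2, -1.0]
opening: 0.559
```

```bash
python3 - <<'E'
from h import *
s=r.get_state(); p,d=r.snapshot('wrist'); P=cloud('wrist',d,(s['tool_pos'],s['eef_rot']))
np.savez('pics/w8.npz',p=p,P=P,pos=s['tool_pos'],q=s['eef_rot'])
cv2.imwrite('pics/w8.png',p[:,:,::-1])
go([.4483,.2550,.0529],106.7)
T=(P-s['tool_pos'])@R.from_quat(s['eef_rot']).as_matrix()
w=(p.min(-1)>100)&(abs(T[...,0]+.018)<.01)&(abs(T[...,1])<.018)&(T[...,2]<-.012)&(T[...,2]>-.028)
t=T[w];A=np.c_[t[:,1],t[:,2],np.ones(len(t))];print(w.sum(),'tilt fit',np.linalg.lstsq(A,t[:,0],rcond=None)[0])
E
```

```text
t 12.3 pos [0.4497 0.2557 0.0848] yaw 106.68 tool delta [ 0.0319 -0.0003 -0.0016] tilt [ 0.0015  0.0012 -1.    ]
roll -0.0004
3400 tilt fit [ 8.61542609e-05  4.55705861e-04 -1.79337045e-02]
```

View pics/w8.png

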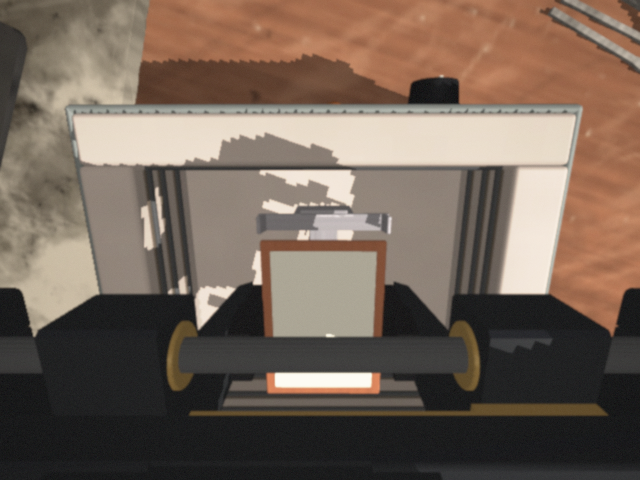

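```bash
python3 - <<'E'
from h import *
a=np.load('pics/w8.npz');P=a['P'];p=a['p'];T=(P-a['pos'])@R.from_quat(a['q']).as_matrix()
for u in (290,300,350,360):
    print(u,[(v,T[v,u,0].round(4),T[v,u,2].round(4)) for v in range(204,246,3)])
for v in (218,222,226):
    m=(abs(T[v,:,0]-.01)<.012)&(abs(T[v,:,1])<.06); u=np.nonzero(m)[0]; print(v,u[0],u[-1],T[v,u[0]].round(4),T[v,u[-1]].round(4))
crop(p,240,190,410,300,4,'pics/w8c.png')
E
```

```text
290 [(204, np.float64(0.0449), np.float64(-0.0396)), (207, np.float64(0.046), np.float64(-0.0378)), (210, np.float64(0.045), np.float64(-0.0362)), (213, np.float64(0.0178), np.float64(-0.0391)), (216, np.float64(0.0173), np.float64(-0.0377)), (219, np.float64(0.0162), np.float64(-0.0364)), (222, np.float64(0.017), np.float64(-0.0348)), (225, np.float64(0.0172), np.float64(-0.0332)), (228, np.float64(0.0159), np.float64(-0.032)), (231, np.float64(0.046), np.float64(-0.0238)), (234, np.float64(0.0446), np.float64(-0.0223)), (237, np.float64(0.045), np.float64(-0.0205)), (240, np.float64(-0.0162), np.float64(-0.034)), (243, np.float64(-0.017), np.float64(-0.033))]
300 [(204, np.float64(0.046), np.float64(-0.0395)), (207, np.float64(0.0365), np.float64(-0.0392)), (210, np.float64(0.0087), np.float64(-0.042)), (213, np.float64(0.0084), np.float64(-0.0406)), (216, np.float64(0.0183), np.float64(-0.0375)), (219, np.float64(0.0182), np.float64(-0.036)), (222, np.float64(0.0178), np.float64(-0.0346)), (225, np.float64(0.0174), np.float64(-0.0332)), (228, np.float64(0.0185), np.float64(-0.0315
[... 1090 characters left out ...]
.0174), np.float64(-0.0391)), (216, np.float64(0.0169), np.float64(-0.0377)), (219, np.float64(0.0172), np.float64(-0.0362)), (222, np.float64(0.0168), np.float64(-0.0348)), (225, np.float64(0.0177), np.float64(-0.0331)), (228, np.float64(0.0181), np.float64(-0.0315)), (231, np.float64(0.0453), np.float64(-0.024)), (234, np.float64(0.0462), np.float64(-0.022)), (237, np.float64(0.0465), np.float64(-0.0201)), (240, np.float64(-0.0164), np.float64(-0.0341)), (243, np.float64(-0.018), np.float64(-0.0333))]
218 256 390 [ 0.0108 -0.0314 -0.0379] [ 0.0093  0.031  -0.0381]
222 256 390 [ 0.0102 -0.0313 -0.0361] [ 0.0109  0.0314 -0.0359]
226 256 389 [ 0.0097 -0.0314 -0.0343] [ 0.0098  0.0308 -0.0343]
```

View pics/w8c.png

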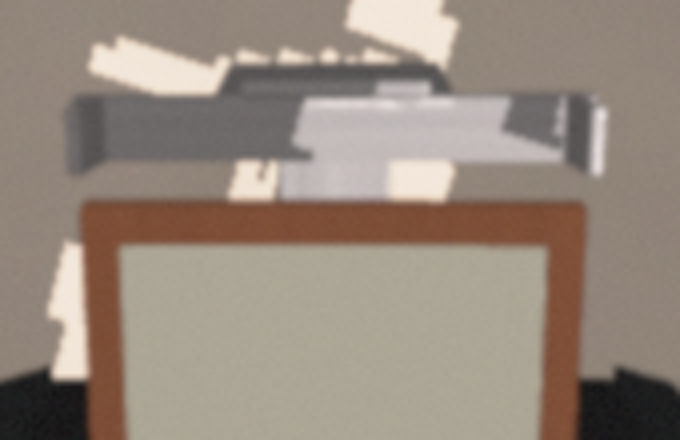

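Tilt is nil, and the plate sits 1.5 mm too far back relative to the trivet. I'll correct that and lower.

Request:
{"method": "arm_command", "body": {
  "plan": [
    [0.045, 0.004, 0, -0.0016, 0],
    [0.045, 0.008, 0, 0, 0],
    [0.045, 0.007, 0, 0, 0],
    [0.045, 0.006, 0, 0, 0],
    [0.045, 0.004, 0, 0, 0],
    [0.045, 0, 0, 0, 0],
    [0.045, 0, 0, 0, 0]
  ]
}}

```text
clock: 13.18
tool_pos: [0.4478, 0.2549, 0.0548]
eef_rot: [-0.103, 0.7, 0.103, 0.7]
contact_force: [0.3, 0.7, -1.1]
opening: 0.556
```

```bash
python3 - <<'E'
from h import *
s=r.get_state(); p,d=r.snapshot('wrist'); 
print(s['contact_force'])
crop(p,220,180,430,310,3,'pics/w9.png')
go([.4483,.2550,.0529],106.7)
E
```

```text
[ 0.34420311  0.69503303 -1.05595287]
t 13.22 pos [0.4478 0.2548 0.0549] yaw 106.69 tool delta [0.002  0.     0.0005] tilt [ 3.e-04  2.e-04 -1.e+00]
roll -0.0003
```

View pics/w9.png

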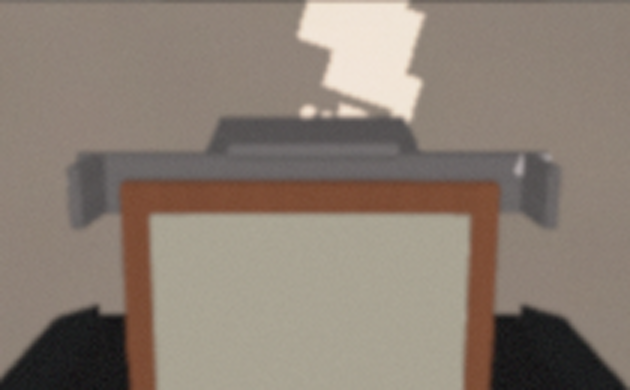

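Request:
{"method": "arm_command", "body": {
  "plan": [
    [0.045, 0.001, 0, 0, 0],
    [0.045, 0.0007, 0, 0, 0],
    [0.045, 0, 0, 0, 0]
  ]
}}

```text
clock: 13.6
tool_pos: [0.4478, 0.2547, 0.0531]
eef_rot: [-0.103, 0.7, 0.103, 0.7]
contact_force: [0.2, -0.1, -1.2]
opening: 0.563
```

Request:
{"method": "arm_command", "body": {
  "plan": [
    [0.045, 0.0005, 0, 0, 0],
    [0.045, 0.0005, 0, 0, 0],
    [0.045, 0, 0, 0, 0]
  ]
}}

```text
clock: 13.98
tool_pos: [0.4478, 0.2547, 0.0529]
eef_rot: [-0.103, 0.699, 0.102, 0.7]
contact_force: [-0.7, -2.6, 9.6]
opening: 0.56
```

Contact reads 9.6 N up, so the plate is on the ledges. Releasing.

Request:
{"method": "arm_command", "body": {
  "plan": [
    [0.051, -0.0004, 0, 0, 0],
    [0.053, 0, 0, 0, 0],
    [0.056, 0, 0, 0, 0],
    [0.06, 0, 0, 0, 0],
    [0.066, 0, 0, 0, 0],
    [0.066, 0, 0, 0, 0]
  ]
}}

```text
clock: 14.72
tool_pos: [0.4477, 0.2547, 0.0524]
eef_rot: [-0.103, 0.7, 0.103, 0.7]
contact_force: [-0.3, 0.5, 0.8]
opening: 0.749
```

```bash
python3 - <<'E'
from h import *
s=r.get_state(); p,d=r.snapshot('wrist'); print(s['contact_force'],s['opening']*88)
crop(p,180,160,470,410,2.5,'pics/w10.png')
go([.4483,.2550,.0529],106.7)
E
```

```text
[-0.31545561  0.52365356  0.754147  ] 65.90560577217546
t 14.78 pos [0.4477 0.2547 0.0524] yaw 106.69 tool delta [-0.0005  0.0001  0.0006] tilt [ 0. -0. -1.]
roll -0.0002
```

View pics/w10.png

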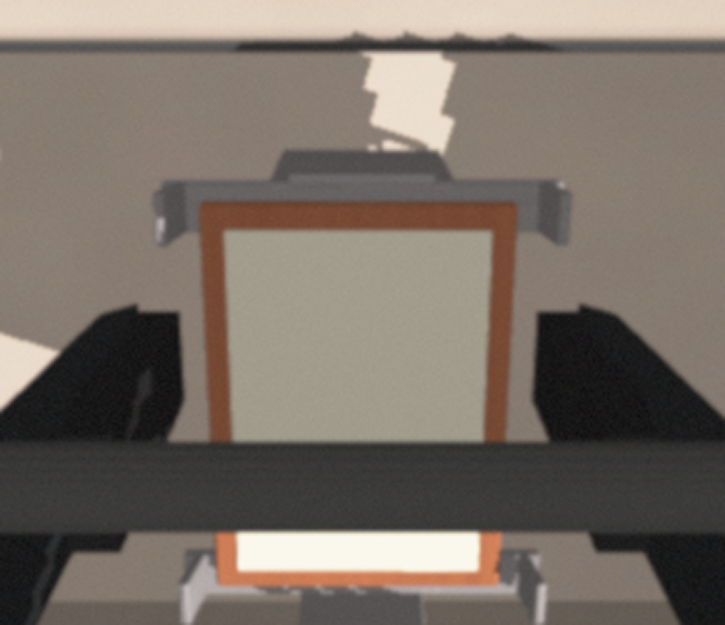

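Released: the plate lies between the lugs at both ends. Now straight up, then I'll check the plate and the handle.

Request:
{"method": "arm_command", "body": {
  "plan": [
    [0.066, -0.01, 0, 0, 0],
    [0.066, -0.02, 0, 0, 0],
    [0.066, -0.03, 0, 0, 0],
    [0.066, -0.045, 0, 0, 0],
    [0.07, -0.05, 0, 0, 0],
    [0.07, -0.05, 0, 0, 0],
    [0.07, -0.05, 0, 0, 0],
    [0.07, -0.045, 0, 0, 0],
    [0.07, -0.02, 0, 0, 0],
    [0.07, 0, 0, 0, 0]
  ]
}}

```text
clock: 16.02
tool_pos: [0.4476, 0.2554, 0.3741]
eef_rot: [-0.102, 0.699, 0.103, 0.701]
contact_force: [-1.0, -0.7, -0.6]
opening: 0.795
```

```bash
python3 - <<'E'
from h import *
s=r.get_state(); p,d=r.snapshot('wrist'); P=cloud('wrist',d,(s['tool_pos'],s['eef_rot']))
cv2.imwrite('pics/w11.png',p[:,:,::-1])
W,y,mm=whiterect(p,(240,130,410,300),.0718,(s['tool_pos'],s['eef_rot']),th=120)
k=P[mm>0]; print('coat z',np.median(k[:,2])); A=np.c_[k[:,:2]-k[:,:2].mean(0),np.ones(len(k))]; print(np.linalg.lstsq(A,k[:,2],rcond=None)[0])
for n in ('top','scene'):
    p,d=r.snapshot(n); cv2.imwrite(f'pics/{n}1.png',p[:,:,::-1]); np.savez(f'pics/{n}1.npz',p=p,d=d)
print(s['q'].round(2)); go([.58,.294,.40],16.6)
E
```

```text
area 9749 centroid [0.4297 0.2491 0.0718] yaw 93.73 sides [0.1736 0.249 ] rect ((451.4057312011719, 257.2670593261719), (175.2543182373047, 207.60763549804688), 16.764060974121094)
coat z 0.09338901882783629
[-0.11047239  0.04966033  0.08313665]
[ 0.07  0.58 -1.15  1.67  0.56  1.26  0.66]
t 16.18 pos [0.4473 0.254  0.3714] yaw 106.7 tool delta [-2.890e-02  1.000e-04  1.386e-01] tilt [-0.0013 -0.0016 -1.    ]
roll 1.5726
```

View pics/w11.png

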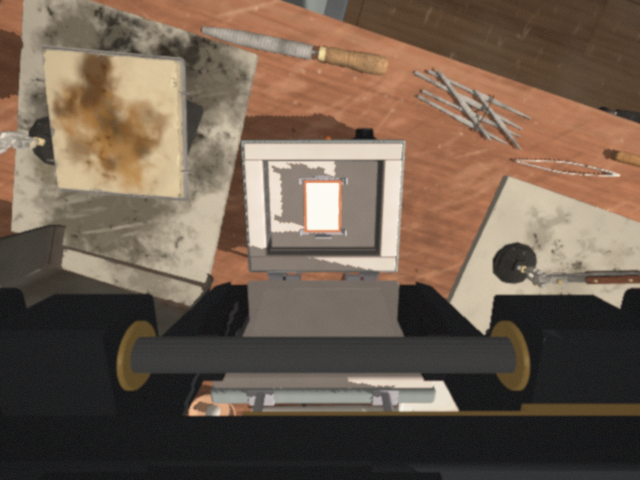

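View pics/scene1.png

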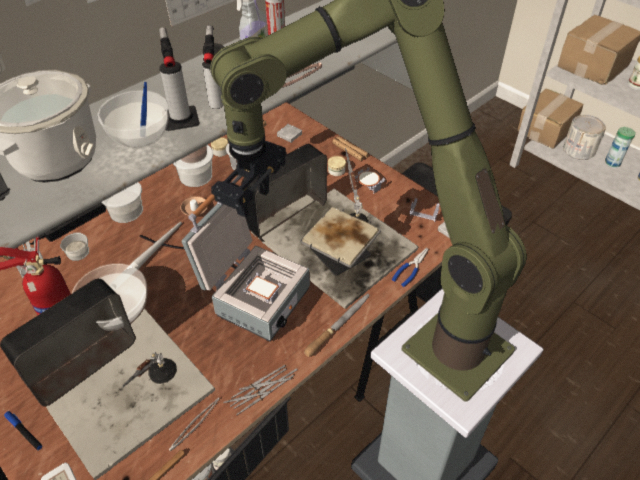

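Request:
{"method": "arm_command", "body": {
  "plan": [
    [0.0881, -0.03, 0, 0, 0.1],
    [0.0881, 0, 0, 0, 0.18],
    [0.0881, 0, 0, 0, 0.18],
    [0.0881, 0, 0, 0, 0.18],
    [0.0881, 0, 0, 0, 0.18],
    [0.0881, 0, 0, 0, 0.18],
    [0.0881, 0, 0, 0, 0.18],
    [0.0881, 0, 0, 0, 0.18],
    [0.0881, 0, 0, 0, 0.18],
    [0.0881, 0, 0, 0, 0.033],
    [0.0881, 0, 0, 0, 0]
  ]
}}

```text
clock: 17.55
tool_pos: [0.4474, 0.2546, 0.4017]
eef_rot: [0.422, 0.567, -0.423, 0.567]
contact_force: [0.3, 0.5, -0.6]
opening: 1.001
```

```bash
python3 - <<'E'
from h import *
print(r.get_state()['q'].round(2)); go([.5817,.2947,.40],16.6)
E
```

```text
[-0.14  0.43 -0.73  1.62  0.3   1.21 -0.64]
t 17.55 pos [0.4474 0.2546 0.4017] yaw 16.71 tool delta [0.0015 0.1401 0.0002] tilt [-1.2e-03 -9.0e-04 -1.0e+00]
roll 0.002
```

Request:
{"method": "arm_command", "body": {
  "plan": [
    [0.0881, 0, 0.02, 0, 0],
    [0.0881, 0, 0.04, 0, 0],
    [0.0881, 0, 0.04, 0, 0],
    [0.0881, 0, 0.03, 0, 0],
    [0.0881, 0, 0.01, 0, 0],
    [0.0881, 0, 0, 0, 0],
    [0.0881, 0, 0, 0, 0]
  ]
}}

```text
clock: 18.42
tool_pos: [0.5809, 0.2946, 0.4027]
eef_rot: [0.422, 0.567, -0.422, 0.567]
contact_force: [0.1, 0.8, -0.6]
opening: 1.002
```

```bash
python3 - <<'E'
from h import *
s=r.get_state(); p,d=r.snapshot('wrist'); P=cloud('wrist',d,(s['tool_pos'],s['eef_rot']))
cv2.imwrite('pics/w12.png',p[:,:,::-1]); np.savez('pics/w12.npz',p=p,P=P)
hsv=cv2.cvtColor(p,cv2.COLOR_RGB2HSV); z=P[...,2]
m=(hsv[...,1]>110)&(z>.28)&(z<.34)&(np.hypot(P[...,0]-.58,P[...,1]-.294)<.08)
k=P[m];print(m.sum(),k.mean(0),np.percentile(k[:,2],[50,95,99]))
ex=np.array([.9583,.2857]);ey=np.array([-.2857,.9583]);X=k[:,:2]@ex;Y=k[:,:2]@ey
print('X',np.percentile(X,[1,50,99]),'Y',np.percentile(Y,[1,99]))
hi=k[k[:,2]>np.percentile(k[:,2],80)];print('top X',(hi[:,:2]@ex).mean(), 'slope',np.degrees(np.arctan(np.polyfit(Y,X,1)[0])))
c=np.array([.5817,.2947]);print('expected X,Y',c@ex,c@ey)
g=go([.5817,.2947,.291],16.6)
E
```

```text
2469 [0.58112026 0.29866256 0.31272707] [0.31305307 0.31466736 0.31518417]
X [0.63535717 0.64193082 0.64907567] Y [0.07002148 0.16494326]
top X 0.6419325538690643 slope -0.08231808951804832
expected X,Y 0.6416389 0.11621932000000003
t 18.48 pos [0.5809 0.2946 0.4029] yaw 16.63 tool delta [1.119e-01 8.000e-04 1.000e-04] tilt [ 1.e-04 -2.e-04 -1.e+00]
roll 0.0006
```

View pics/w12.png

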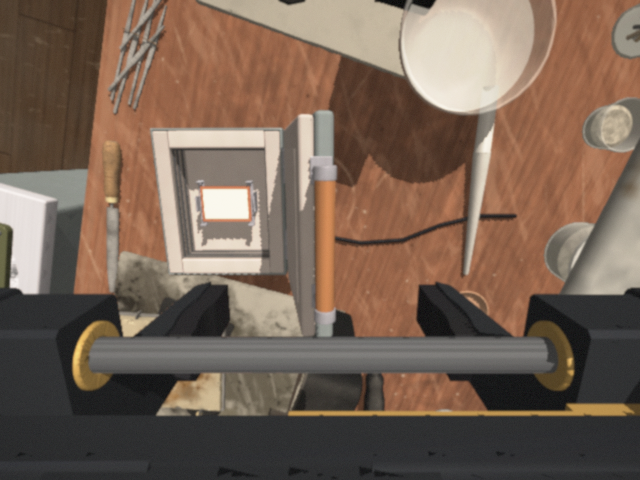

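The handle spans (325, 175–315) in the image, midway between the jaws, and its measured position agrees with the geometry within 1 mm. I'll descend and grip.

Request:
{"method": "arm_command", "body": {
  "plan": [
    [0.0881, 0.02, 0.001, 0, 0],
    [0.0881, 0.035, 0, 0, 0],
    [0.0881, 0.035, 0, 0, 0],
    [0.0881, 0.018, 0, 0, 0],
    [0.0881, 0.004, 0, 0, 0],
    [0.05, 0, 0, 0, 0],
    [0.03, 0, 0, 0, 0],
    [0.02, 0, 0, 0, 0],
    [0.015, 0, 0, 0, 0],
    [0.01, 0, 0, 0, 0],
    [0.01, 0, 0, 0, 0],
    [0.01, 0, 0, 0, 0]
  ],
  "force": 20
}}

```text
clock: 19.98
tool_pos: [0.5828, 0.2949, 0.2904]
eef_rot: [0.423, 0.567, -0.423, 0.567]
contact_force: [0.2, -0.5, -0.5]
opening: 0.229
```

```bash
python3 - <<'E'
from h import *
s=r.get_state(); print(s['opening']*88,s['contact_force'],s['q'].round(2)); go([.5817,.2947,.291],16.6)
p,d=r.snapshot('wrist');cv2.imwrite('pics/w13.png',p[:,:,::-1])
E
```

```text
20.125565855672757 [ 0.17551844 -0.54944401 -0.54623279] [-0.22  0.74 -0.64  1.39  0.45  1.16 -0.63]
t 19.98 pos [0.5828 0.2949 0.2904] yaw 16.56 tool delta [-0.0006 -0.0012 -0.0001] tilt [-1.e-04 -1.e-04 -1.e+00]
roll -0.0007
```

View pics/w13.png

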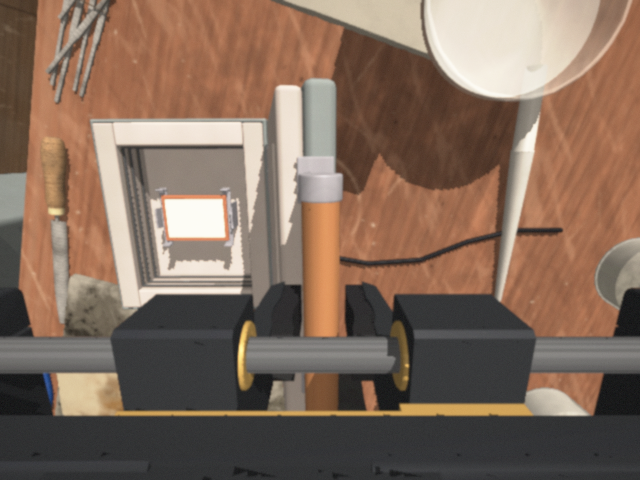

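Request:
{"method": "arm_command", "body": {
  "plan": [
    [0.008, 0, 0, 0, 0],
    [0.008, 0, 0, 0, 0],
    [0.008, 0, 0, 0, 0],
    [0.008, 0, 0, 0, 0]
  ],
  "force": 20
}}

```text
clock: 20.52
tool_pos: [0.5822, 0.2947, 0.2903]
eef_rot: [0.422, 0.567, -0.423, 0.567]
contact_force: [-3.8, -1.4, 2.3]
opening: 0.162
```

```bash
python3 - <<'E'
from h import *
s=r.get_state(); print(s['opening']*88,s['contact_force'],s['tool_pos'])
L=.213
th=np.linspace(1.80,.748,12)
x=-L*np.cos(th); z=L*np.sin(th)   # x to the back
print('tool dy (back +), dx(down +)'); 
for i in range(1,len(th)): print(i,round(th[i]-.05,3),round(x[i]-x[i-1],4),round(-(z[i]-z[i-1]),4))
E
```

```text
14.250115534646445 [-3.78811824 -1.35348485  2.28669079] [0.58215898 0.29468663 0.29025735]
tool dy (back +), dx(down +)
1 1.654 -0.02 -0.0037
2 1.559 -0.0203 -0.0017
3 1.463 -0.0204 0.0002
4 1.367 -0.0202 0.0021
5 1.272 -0.02 0.0041
6 1.176 -0.0195 0.006
7 1.081 -0.0188 0.0078
8 0.985 -0.018 0.0095
9 0.889 -0.017 0.0112
10 0.794 -0.0158 0.0128
11 0.698 -0.0145 0.0142
```

Gripped (14.3 mm against the 15 mm bar). I'll bring the lid forward slowly along its arc.

Request:
{"method": "arm_command", "body": {
  "plan": [
    [0.008, -0.0007, -0.0035, 0, 0],
    [0.008, -0.0013, -0.0065, 0, 0],
    [0.008, -0.0012, -0.0067, 0, 0],
    [0.008, -0.0008, -0.0068, 0, 0],
    [0.008, -0.0006, -0.0068, 0, 0],
    [0.008, -0.0004, -0.0068, 0, 0],
    [0.008, 0, -0.0068, 0, 0],
    [0.008, 0.0001, -0.0068, 0, 0],
    [0.008, 0.0002, -0.0068, 0, 0],
    [0.008, 0, 0, 0, 0]
  ],
  "force": 25
}}

```text
clock: 21.78
tool_pos: [0.5273, 0.2783, 0.2952]
eef_rot: [0.423, 0.567, -0.423, 0.567]
contact_force: [0.5, 0.8, -7.8]
opening: 0.152
```

```bash
cat >> h.py <<'E'
def lid():
    s=r.get_state(); M=R.from_quat(s['eef_rot']).as_matrix(); b=s['tool_pos']-M[:,0]*.0171
    ex=np.array([.9583,.2857]); x=(b[:2]-np.array([.5354,.2809]))@ex; z=b[2]-.100
    print('t',s['clock'],'lid',np.arctan2(z,-x)-.05,'rad',np.hypot(x,z),'x,z',x,z,'F',s['contact_force'].round(1),'open',s['opening']*88,'tilt',M[:,0].round(4))
    for th in np.arange(round(np.arctan2(z,-x),3),.74,-.0955): print(round(th-.05,3), 'dy',round(-.213*np.cos(th)-x,4),'dx',round(z-.213*np.sin(th),4))
    th=.748; print('final dy',-.213*np.cos(th)-x,'dx',z-.213*np.sin(th))
E
python3 -c "
from h import *
lid(); p,d=r.snapshot('scene'); crop(p,130,120,370,370,2.4,'pics/s2.png')"
```

```text
t 21.775 lid 1.4806350633969094 rad 0.2124239223951776 x,z -0.008528919913522226 0.21225263327191293 F [ 0.5  0.8 -7.8] open 13.343141856046188 tilt [-1.e-04 -5.e-04 -1.e+00]
1.481 dy 0.0001 dx -0.0006
1.386 dy -0.0202 dx 0.0012
1.29 dy -0.0402 dx 0.0049
1.195 dy -0.0597 dx 0.0105
1.099 dy -0.0787 dx 0.0179
1.004 dy -0.0968 dx 0.0271
0.908 dy -0.114 dx 0.038
0.813 dy -0.13 dx 0.0505
0.717 dy -0.1448 dx 0.0644
final dy -0.14761087537543197 dx 0.0673755670152984
```

View pics/s2.png

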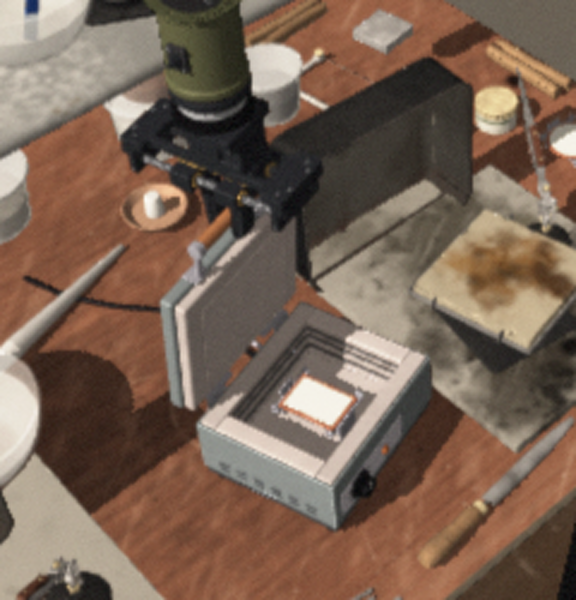

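Request:
{"method": "arm_command", "body": {
  "plan": [
    [0.008, 0.0004, -0.0067, 0, 0],
    [0.008, 0.0006, -0.0068, 0, 0],
    [0.008, 0.0008, -0.0068, 0, 0],
    [0.008, 0.001, -0.0067, 0, 0],
    [0.008, 0.0012, -0.0067, 0, 0],
    [0.008, 0.0015, -0.0066, 0, 0],
    [0.008, 0.0017, -0.0066, 0, 0],
    [0.008, 0.0019, -0.0065, 0, 0],
    [0.008, 0.002, -0.0064, 0, 0],
    [0.008, 0, 0, 0, 0]
  ]
}}

```text
clock: 23.08
tool_pos: [0.4697, 0.2613, 0.284]
eef_rot: [0.422, 0.567, -0.423, 0.567]
contact_force: [0.6, -0.5, -2.2]
opening: 0.147
```

```bash
python3 -c "
from h import *
lid()"
```

```text
t 23.075 lid 1.1924088642656598 rad 0.21244464368948776 x,z -0.06851702593774868 0.20109237625777684 F [ 0.6 -0.5 -2.2] open 12.938572915914294 tilt [-6.e-04 -7.e-04 -1.e+00]
1.192 dy -0.0003 dx -0.0005
1.096 dy -0.0192 dx 0.007
1.001 dy -0.0373 dx 0.0162
0.906 dy -0.0544 dx 0.0272
0.81 dy -0.0705 dx 0.0397
0.715 dy -0.0852 dx 0.0537
final dy -0.08762276935120551 dx 0.05621531000116231
```

```bash
python3 -c "
from h import *
s=r.get_state();p,d=r.snapshot('wrist');P=cloud('wrist',d,(s['tool_pos'],s['eef_rot']));cv2.imwrite('pics/w14.png',p[:,:,::-1])
hsv=cv2.cvtColor(p,cv2.COLOR_RGB2HSV);z=P[...,2]
m=(hsv[...,1]>110)&(z>.26)&(z<.33)&(np.hypot(P[...,0]-s['tool_pos'][0],P[...,1]-s['tool_pos'][1])<.08)
k=P[m];print(len(k),np.percentile(k[:,2],[50,95,99])); T=(k-s['tool_pos'])@R.from_quat(s['eef_rot']).as_matrix(); print(np.percentile(T[:,0],[1,5,50]),np.percentile(T[:,1],[1,50,99]))
print(r.get_state()['opening']*88)"
```

```text
5924 [0.30753463 0.30901842 0.30950536]
[-0.02552579 -0.02503248 -0.02354691] [-0.00676211  0.00031709  0.00719688]
13.076837462096044
```

View pics/w14.png

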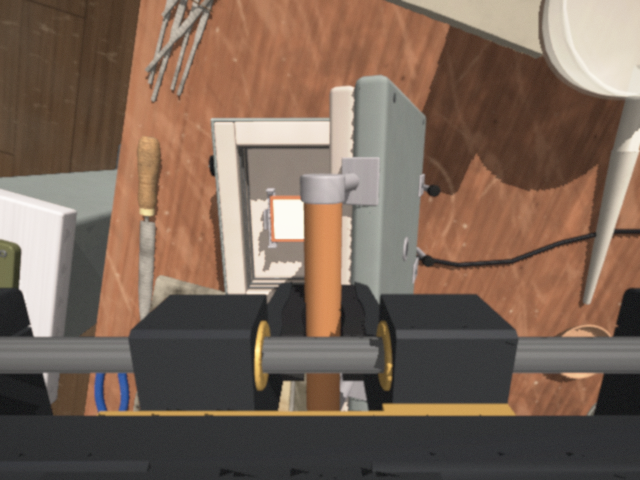

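The bar is centred on the pads, and the lid is at about 1.19 rad. Continuing.

Request:
{"method": "arm_command", "body": {
  "plan": [
    [0.008, 0.0022, -0.0063, 0, 0],
    [0.008, 0.0025, -0.0063, 0, 0],
    [0.008, 0.0027, -0.0063, 0, 0],
    [0.008, 0.0029, -0.0061, 0, 0],
    [0.008, 0.0031, -0.006, 0, 0],
    [0.008, 0.0033, -0.0059, 0, 0],
    [0.008, 0.0035, -0.0058, 0, 0],
    [0.008, 0.0037, -0.0057, 0, 0],
    [0.008, 0.0038, -0.0056, 0, 0],
    [0.008, 0, 0, 0, 0]
  ]
}}

```text
clock: 24.38
tool_pos: [0.4186, 0.2461, 0.2559]
eef_rot: [0.423, 0.567, -0.423, 0.567]
contact_force: [4.3, 1.3, -8.5]
opening: 0.154
```

```bash
python3 -c "
from h import *
lid()"
```

```text
t 24.375 lid 0.9072487271850214 rad 0.2115951327627484 x,z -0.12183047493357363 0.1730024149725807 F [ 4.3  1.3 -8.5] open 13.56615921929532 tilt [-0.e+00  1.e-04 -1.e+00]
0.907 dy -0.0009 dx -0.0011
0.811 dy -0.0169 dx 0.0114
0.716 dy -0.0317 dx 0.0253
final dy -0.03430932035538056 dx 0.02812534871596617
```

Request:
{"method": "arm_command", "body": {
  "plan": [
    [0.008, 0.0042, -0.0053, 0, 0],
    [0.008, 0.0043, -0.0053, 0, 0],
    [0.008, 0.0043, -0.0053, 0, 0],
    [0.008, 0.0045, -0.005, 0, 0],
    [0.008, 0.0046, -0.0049, 0, 0],
    [0.008, 0.0047, -0.0048, 0, 0],
    [0.008, 0.0015, -0.0013, 0, 0],
    [0.008, 0.0013, -0.0012, 0, 0],
    [0.008, 0, 0, 0, 0],
    [0.008, 0, 0, 0, 0]
  ]
}}

```text
clock: 25.62
tool_pos: [0.3875, 0.2368, 0.2269]
eef_rot: [0.423, 0.567, -0.422, 0.567]
contact_force: [5.7, 1.1, -7.3]
opening: 0.153
```

```bash
python3 -c "
from h import *
lid()
s=r.get_state();p,d=r.snapshot('wrist');P=cloud('wrist',d,(s['tool_pos'],s['eef_rot']));cv2.imwrite('pics/w15.png',p[:,:,::-1]);np.savez('pics/w15.npz',p=p,P=P)
p,d=r.snapshot('scene');P2=cloud('scene',d); crop(p,130,120,370,370,2.4,'pics/s3.png');np.savez('pics/s3.npz',p=p,P=P2)
p,d=r.snapshot('top');P3=cloud('top',d); crop(p,150,150,290,310,4,'pics/t3.png');np.savez('pics/t3.npz',p=p,P=P3)
"
```

```text
t 25.625 lid 0.70073233983635 rad 0.2110759975653668 x,z -0.15433654921484724 0.1439906466568845 F [ 5.7  1.1 -7.3] open 13.499024105568964 tilt [ 1.1e-03  6.0e-04 -1.0e+00]
0.701 dy -0.0014 dx -0.0014
final dy -0.0018032460741069511 dx -0.0008864195997300428
```

View pics/w15.png

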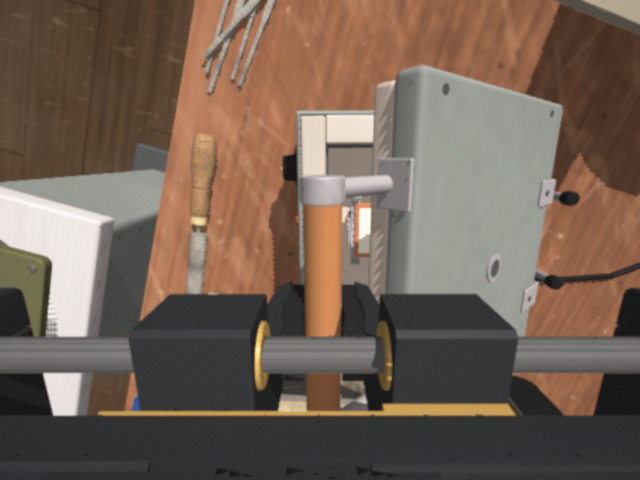

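View pics/s3.png

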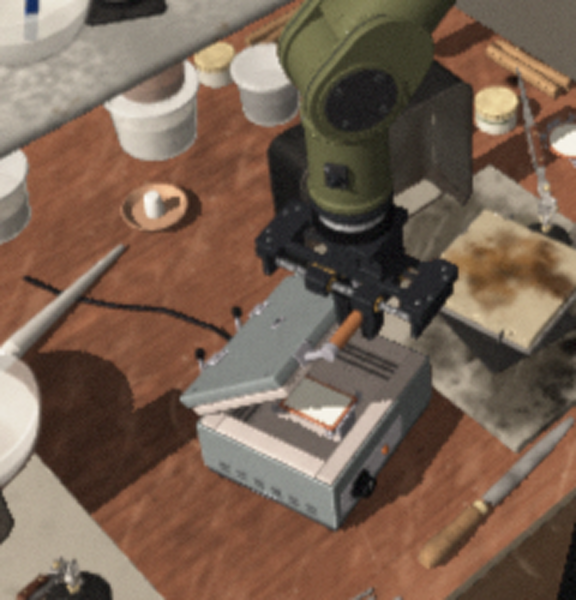

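The wrist view shows the lid's top (400–560, 70–330) with the bar held. In the scene view the lid is partly open and the plate is lying in the trivet. I'll fit the lid's plane and the plate.

```bash
python3 - <<'E'
from h import *
ex=np.array([.9583,.2857]);ey=np.array([-.2857,.9583]);h=np.array([.5354,.2809])
for f,box in (('w15',(420,120,540,250)),('t3',(150,150,290,310)),('s3',(130,150,330,370))):
    a=np.load(f'pics/{f}.npz');P=a['P'];p=a['p'].astype(int)
    x0,y0,x1,y1=box;Q=P[y0:y1,x0:x1].reshape(-1,3);C=p[y0:y1,x0:x1].reshape(-1,3)
    X=(Q[:,:2]-h)@ex;Y=(Q[:,:2]-h)@ey
    # predicted outer face: normal distance .025 from hinge line
    th=.698; n=X*np.sin(th)+(Q[:,2]-.1)*np.cos(th); u=-X*np.cos(th)+(Q[:,2]-.1)*np.sin(th)
    m=(abs(n-.025)<.012)&(u>.02)&(u<.165)&(abs(Y)<.09)
    for _ in range(4):
        A=np.c_[X[m],Y[m],np.ones(m.sum())];c=np.linalg.lstsq(A,Q[m,2],rcond=None)[0]
        res=Q[:,2]-(c[0]*X+c[1]*Y+c[2]); m=m&(abs(res)<.004)
    print(f,m.sum(),'lid angle',np.arctan(-c[0]),'deg',np.degrees(np.arctan(-c[0])),c)
# plate check in scene
a=np.load('pics/s3.npz');P=a['P'];p=a['p']
X=(P[...,:2]-np.array([.4491,.2552]))@ex;Y=(P[...,:2]-np.array([.4491,.2552]))@ey
m=(abs(X)<.028)&(abs(Y)<.018)&(abs(P[...,2]-.072)<.012);k=np.c_[X[m],Y[m],P[m][:,2]]
print(len(k),np.median(k[:,2]),np.linalg.lstsq(np.c_[k[:,:2],np.ones(len(k))],k[:,2],rcond=None)[0])
a=np.load('pics/w12.npz');P=a['P'];p=a['p']
X=(P[...,:2]-np.array([.4491,.2552]))@ex;Y=(P[...,:2]-np.array([.4491,.2552]))@ey
m=(abs(X)<.028)&(abs(Y)<.018)&(abs(P[...,2]-.072)<.012);k=np.c_[X[m],Y[m],P[m][:,2]]
print('w12',len(k),np.median(k[:,2]),np.linalg.lstsq(np.c_[k[:,:2],np.ones(len(k))],k[:,2],rcond=None)[0])
hsv=cv2.cvtColor(p,cv2.COLOR_RGB2HSV)
m=(abs(X)<.045)&(abs(Y)<.035)&(P[...,2]>.066)&(P[...,2]<.078)&(((p.min(-1)>200))); print('white ext',np.percentile(X[m],[.5,99.5]),np.percentile(Y[m],[.5,99.5]))
E
```

```text
w15 14127 lid angle 0.7114858807673352 deg 40.76513815111642 [-0.8621156  -0.00157063  0.13328939]
t3 30 lid angle 0.5925863543990204 deg 33.952697104107536 [-0.67330798 -0.08188136  0.15971002]
s3 1005 lid angle 0.708927364752489 deg 40.6185459816491 [-0.8576653  -0.00097267  0.1329143 ]
228 0.07041371388434392 [-0.03282245  0.02493375  0.07049111]
w12 1020 0.07082186390490455 [-9.21981724e-05  1.76120967e-03  7.08694427e-02]
white ext [-0.03094737  0.02994482] [-0.01937706  0.02047351]
```

Request:
{"method": "arm_command", "body": {
  "plan": [
    [0.008, 0.0008, -0.0002, 0, 0],
    [0.008, 0.0008, -0.0002, 0, 0],
    [0.008, 0, 0, 0, 0],
    [0.008, 0, 0, 0, 0],
    [0.008, 0, 0, 0, 0]
  ]
}}

```text
clock: 26.4
tool_pos: [0.3862, 0.2364, 0.2253]
eef_rot: [0.423, 0.567, -0.423, 0.567]
contact_force: [2.4, -0.4, -3.2]
opening: 0.151
```

```bash
python3 - <<'E'
from h import *
lid()
ex=np.array([.9583,.2857]);ey=np.array([-.2857,.9583]);h=np.array([.5354,.2809])
s=r.get_state();p,d=r.snapshot('wrist');P=cloud('wrist',d,(s['tool_pos'],s['eef_rot']))
Q=P[120:250,420:540].reshape(-1,3);X=(Q[:,:2]-h)@ex;Y=(Q[:,:2]-h)@ey
m=np.abs(Q[:,2]-.15)<.15
for _ in range(5):
    c=np.linalg.lstsq(np.c_[X[m],Y[m],np.ones(m.sum())],Q[m,2],rcond=None)[0]; res=Q[:,2]-(c[0]*X+c[1]*Y+c[2]); m=m&(abs(res)<.004)
print(m.sum(),np.arctan(-c[0]),np.degrees(np.arctan(-c[0])))
p,d=r.snapshot('top');cv2.imwrite('pics/t4.png',p[:,:,::-1])
E
```

```text
t 26.4 lid 0.6907898700546397 rad 0.21099922787913752 x,z -0.15570386895735538 0.1423972589529128 F [ 2.4 -0.4 -3.2] open 13.278585114771847 tilt [-5.e-04 -4.e-04 -1.e+00]
0.691 dy -0.0014 dx -0.0014
final dy -0.0004359263315988071 dx -0.002479807303701731
15531 0.7014895828496251 40.192392469676214
```

View pics/t4.png

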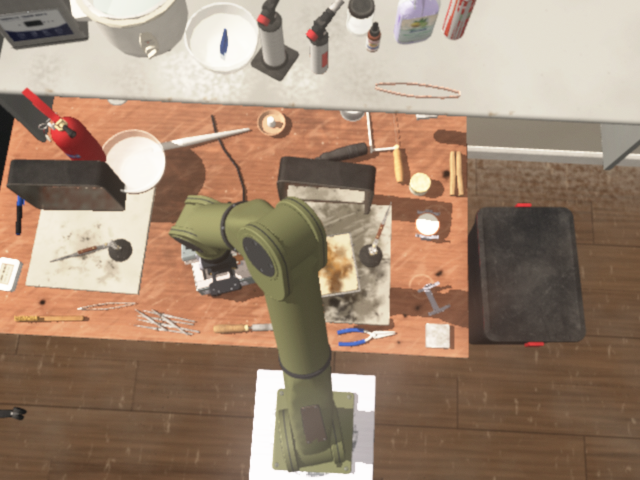

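In the top view the disc (428,224), the pot (420,183) and the block (438,335) are where they were, and the bench trivet at (434,298) is empty. The lid reads 40.2° from the plane fit and about 39.7° from the handle. Handing in.

```bash
python3 -c "
from plant import r
print(r.finish_job())"
```

```text
the job is handed in; nothing more can be done
None
```

I moved the plate into the kiln trivet and brought the lid forward. The job was handed in at about 26.5 s with the gripper still holding the lid near 40°.

- **Plate:** I gripped it by its bare long edges at 15 N and carried it level. I lowered it until I felt contact of about 10 N, then released it. After release it lay flat between the lugs, with slope of about 0 in the wrist depth and the coat centred within about 1 mm.
- **Coats:** The gripper closed only on the edges, and I saw no contact with either coat in the pictures.
- **Lid:** I took it by the handle with a 25 N grip and brought it forward along its arc at about 0.25 rad/s. The highest force reading on the way was about 10 N.
- **Final lid angle:** The last checks differ slightly. The plane fit to the lid in the wrist depth gives 40.2°, and the handle position gives about 39.6–39.7°.
- **Failed or weak checks:**
  - A lid fit from the top camera gave 34°, from only 30 points partly hidden by the arm. I set it aside.
  - A plate slope fit from the last scene view gave about 2°, but the view was partly blocked by the lid. The clear view taken before I moved the lid showed the plate flat.
- **Other things on the bench:** The disc, pot and block are in the same places in the last top view as in the first.

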